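# Descale the steamer: dose the tablet, find the cap's thread hand, hold the cap off

## Robot

A 6-joint arm with a two-finger parallel gripper is mounted at the origin on a cart in front of the work surface, level with it; the furniture and walls round the work are solid. World frame = base frame: x ahead of the robot, y to its left, z up, the work surface at z = 0. Lengths are in m, angles in rad, forces in N, time in s.
With the tool pointing down it reaches from about 0.375 to 0.9 m from the base axis. Payload 3.1 kg.
Tool frame: the origin (TCP) lies midway between the tips of the shut fingers; the grasp point (between the pads) lies 19 mm behind it; z points along the fingers, y is the line along which they close (so a half turn about z gives the same grasp; the last joint's range is limited). The gripper opens to 85 mm and grips with 20 to 120 N. Pads are 22 mm wide; open, the fingers measure 114 mm over their backs; the gripper's body (76 mm by 85 mm) begins 54 mm behind the grasp point. The pads swing forward as they close: fully open they stand 13 mm farther back than shut.
Start: joints at [-1.389, 0.527, 1.433, -0, 1.181, -0.178], TCP at [0.22, -0.585, 0.231] pointing down, gripper open.
Joint ranges: [-3.08, 3.08], [-0.75, 2.2], [0.22, 2.44], [-1.43, 4.57], [0, 2.65], [-2.85, 2.85]. Speed limits (rad/s): [2.79, 2.79, 3.14, 3.14, 3.14, 3.14].

## Interface

Orientations are given as a unit quaternion [x, y, z, w].
In Python, from workcell import monitor, vision, robot gives the robot as it stands.
- The arm moves only by the tool arm_command, never from a script. Its argument "increments" is a list that holds one entry, the list of rows, each a list of 7 numbers: the closure, from 0 (fully open) to 1 (shut), then the shift along the tool's x, y, z each as a share of 0.15 m, from -1 to 1, then the turn, a rotation vector about the tool's x, y, z each as a share of pi rad, from -1 to 1. In form: [[[claw, tx, ty, tz, wx, wy, wz], ...]]. A call has 1 to 10 rows; each row is the pose to reach, as a shift and turn from the pose commanded when the call began, along the tool's axes at that moment, turning the shorter way round; what a row does not reach only later rows make up. A row lasts 1/12 s, in which the tool goes at most 41.7 mm and 7.16 degrees, less where a joint would pass 70% of its speed; a pose out of reach is approached as far as the arm can. A call with a number of a shift or a turn outside -1 to 1 is refused whole. A call with a gripper value outside its range is refused whole. The fingers move at their own pace and stop on an object; "newtons" is the grip in N (left out, the last holds). Time passes only in rows, so rows that repeat a pose let the fingers close. It gives the time, the measured TCP pose, the force, the opening and the grip force at its end, in the units of the state.
- monitor.state(): the state, without advancing time (a new reading comes with each control period).
- vision.read_camera(name): name is "scene" or "top" or "wrist"; returns a dict with "pixels" (384x512x3 uint8, red, green, blue), "fx", "fy", "cx", "cy" (pixels), "R" (3x3) and "t" (3): a world point X has camera coordinates R X + t; the wrist camera has in their place "T_tool_cam" (4x4, takes a point from camera to tool coordinates, whose origin is the TCP and whose axes are the flange's). Camera axes: x right, y down, z forward; pixel columns grow to the right and rows downward; lengths in m; the calibration is good to about 2 mm. A picture is of the moment at which its call begins: read the wrist's pose just before it. There is no depth.
- robot.hand_in(): hands the job in; it is judged then, once.
The state is a dict: "time_s": time; "qpos": joint angles; "qd": joint speeds; "tau": joint torques, N m; "tcp_pos": TCP position; "eef_rot": TCP orientation; "force": force on the tool from outside, world axes, zero at the start; "wrist_torque": the same for the moment, N m; "opening": finger opening in m; "grasp_force": force on a finger pad.
Only numpy, scipy, OpenCV 4.12 (cv2) and the standard library are available. Lean on these libraries where they do the work, as an engineer would, in place of code of your own. Each camera call takes 0.05 s, during which the arm holds its last target. There are 200 camera calls.

## Task

Get the countertop steamer ready for descaling: first take the blue tablet out of the pocket tray and stand it upright in the steamer's small yellow dosing cup, let go of it, and only then open the red filler cap. Nobody remembers whether the cap has a left-hand or a right-hand thread, so find out by trying, one way and if need be the other, turn it until it is free, and lift it well clear of its neck (by at least a hand's thickness, 5 cm). Finish while still holding the cap, about level and still, in the gripper up in the air; leave the white tablet in its pocket and the other jars standing where they are.

Things in the scene. Friction and masses are not known exactly. Their poses are not given: they have to be found in the camera images.
- steamer: White countertop steamer base, fixed. Origin: on the worktop; x axis points to its back, y to its left (seen from the robot), z up. Front deck: x -75 to +70 mm, y -100 to +100 mm, top 70 mm above the worktop. Behind it a control tower with a small dial: x +65 to +135 mm, top at 120 mm.
- neck (a point): Centre of the top rim of the grey filler neck (steamer frame x -12, y +45, z 98 mm), 54 mm across, 28 mm above the deck. The cap on it turns about 72 degrees from closed, at the same height, to a stop; there (or up to 5 degrees before) it lifts straight out, not earlier. The other way it is blocked within 5 degrees. The loosening way differs from start to start; nothing shows it.
- pointer (a point): Tip of the white pointer bar on top of the cap, 23 mm from its axis along the cap's -x axis, 22 mm above its origin. Closed, it points to the steamer's front within a few degrees: the cap's yaw equals the steamer's.
- cap: Loose red ribbed filler cap, 50 to 100 g: head 52 mm across, 22 mm tall, on the neck. Origin: centre of the head's underside, level with the neck rim when on; z up. A 23 mm stem with two side lugs (40 mm across) goes 17 mm down into the neck. A grip of 20 N is enough; against a stop the fingers slip round it and do no harm.
- cup (a point): Centre of the inner floor of the round yellow dosing cup on the right of the deck (steamer frame x -12, y -50, z 72 mm). Inner diameter 52 mm, outer 58 mm, rim 6 mm above this floor.
- tray: Grey pocket tray, fixed, 60 x 140 x 14 mm (x, y, z). Origin: centre of its underside. Three round pockets in a row along its y axis at y -45, 0 and +45 mm, 23 mm wide, 8 mm deep (floor 6 mm above the worktop).
- tablet_blue: Blue pressed tablet, 20 mm across, 17 mm tall, 15 g, standing in one of the pockets with its top 9 mm above the tray's top. Origin: centre of its underside; z up.
- tablet_white: White tablet of the same size, standing in another pocket; stays there. Origin: centre of its underside.
- nut_jar: Bystander, loose: glass jar with a dark lid, 64 mm across, 99 mm tall. Origin: centre of its underside.
- red_spice: Bystander, loose: spice jar with a red lid, 45 mm across, 109 mm tall. Origin: centre of its underside.
- green_spice: Bystander, loose: spice jar with a green lid, 46 mm across, 106 mm tall. Origin: centre of its underside.

How it is judged:
By the outcome, as a careful person would: the job done as asked, in the order asked, and still so for the second after the job is handed in, while the arm keeps its last pose, push and grip.
It also fails if it takes over 54 s, if anything falls off the work surface, if the arm or the gripper's body presses on something with over 40 N, if the wrist force passes 120 N, or if a joint passes its speed limit or range.

## Working session

There is one attempt and no reset: what is moved stays moved. The work goes in short steps, Python scripts to look and compute and a tool call to move; the robot and the scene stay as the last step left them, time stands still between calls to the robot, and variables do not carry over. Pictures are saved under pics/ and viewed, at most 10 in all, crops included, and the job is handed in when it is done.

Besides the shell and the picture viewer there is one more tool, called as name(argument=value, ...) on one line, values as JSON. arm_command: Moves the arm, as the interface text tells. Its arguments: {"type":"object","properties":{"increments":{"type":"array","items":{"type":"array","items":{"type":"array","items":{"type":"number"}}}},"newtons":{"type":"number"}},"required":["increments"]}

```bash
mkdir -p pics; cat > h.py <<'E'
import numpy as np, cv2, json
from workcell import monitor, vision, robot
from scipy.spatial.transform import Rotation as Ro
def cam(n):
    s=monitor.state(); c=vision.read_camera(n); c['s']=s
    if 'T_tool_cam' in c:
        T=np.eye(4);T[:3,:3]=Ro.from_quat(s['eef_rot']).as_matrix();T[:3,3]=s['tcp_pos']
        M=np.linalg.inv(T@np.array(c['T_tool_cam']));c['R']=M[:3,:3];c['t']=M[:3,3]
    c['R']=np.array(c['R']);c['t']=np.array(c['t']);return c
def ray(c,u,v,z):
    d=c['R'].T@np.array([(u-c['cx'])/c['fx'],(v-c['cy'])/c['fy'],1]);o=-c['R'].T@c['t']
    return o+d*(z-o[2])/d[2]
def proj(c,X):
    p=c['R']@np.array(X)+c['t'];return np.array([c['fx']*p[0]/p[2]+c['cx'],c['fy']*p[1]/p[2]+c['cy']])
def save(c,n): cv2.imwrite('pics/'+n+'.png',c['pixels'][:,:,::-1])
def blobs(c,lo,hi,amin=30):
    h=cv2.cvtColor(c['pixels'],cv2.COLOR_RGB2HSV); m=cv2.inRange(h,np.array(lo),np.array(hi))
    n,l,st,ce=cv2.connectedComponentsWithStats(m)
    return [(st[i].tolist(),ce[i].round(1).tolist()) for i in range(1,n) if st[i][4]>=amin]
COL={'red1':((0,120,60),(8,255,255)),'red2':((172,120,60),(180,255,255)),'blue':((100,110,50),(130,255,255)),'yellow':((22,110,90),(35,255,255)),'green':((40,80,40),(85,255,255))}
E
python3 - <<'E'
from h import *
for n in ('top','scene'):
    c=cam(n);save(c,n+'0');print(n,c['R'].round(3).tolist(),(-c['R'].T@c['t']).round(3),c['fx'])
    for k,(a,b) in COL.items(): print(k,blobs(c,a,b))
    np.save(n+'.npy',c,allow_pickle=True)
a=cv2.imread('pics/top0.png');b=cv2.imread('pics/scene0.png')
s=monitor.state();print(s['tcp_pos'],s['eef_rot'],s['force'],Ro.from_quat(s['eef_rot']).as_matrix().round(3))
E
```

```text
top [[-0.101, -0.995, -0.006], [-0.966, 0.1, -0.237], [0.236, -0.018, -0.972]] [0.283 0.01  1.233] 382.37031263169035
red1 [([200, 69, 141, 62, 6263], [269.1, 98.4]), ([0, 93, 35, 26, 121], [13.8, 103.8]), ([165, 101, 19, 16, 64], [176.9, 108.9]), ([3, 102, 73, 53, 330], [43.1, 131.5]), ([45, 108, 35, 29, 229], [62.6, 124.6]), ([143, 124, 55, 40, 1337], [174.0, 144.5]), ([157, 168, 14, 15, 159], [163.4, 175.3]), ([260, 175, 17, 18, 227], [268.1, 183.0])]
red2 []
blue []
yellow [([290, 175, 18, 18, 240], [298.3, 183.0])]
green [([366, 200, 15, 14, 107], [372.6, 207.2])]
scene [[-0.561, -0.828, 0.004], [-0.604, 0.406, -0.686], [0.566, -0.387, -0.728]] [-0.1    0.445  0.896] 400.2245539558337
red1 [([492, 5, 20, 29, 381], [503.9, 20.9]), ([0, 26, 6, 15, 54], [1.9, 34.6]), ([123, 89, 168, 130, 7174], [203.1, 144.2]), ([263, 165, 19, 18, 260], [272.2, 173.3])]
red2 [([267, 114, 11, 15, 43], [271.5, 121.0]), ([252, 116, 16, 17, 83], [259.6, 123.8]), ([236, 127, 16, 13, 57], [242.6, 132.4]), ([221, 135, 14, 12, 36], [227.5, 140.6]), ([167, 148, 7, 15, 31], [170.0, 154.7]), ([123, 161, 31, 51, 320], [133.6, 190.5])]
blue [([211, 250, 7, 7, 44], [214.1, 253.0])]
yellow [([289, 163, 19, 14, 219], [298.1, 169.4])]
green [([294, 100, 20, 27, 316], [302.8, 113.5])]
[ 0.21996771 -0.58432663  0.2304303 ] [ 9.83859440e-01  1.78940345e-01 -5.93040389e-06 -9.77730144e-04] [ 0.14296065 -0.0465848  -0.42713533] [[ 0.936  0.352 -0.   ]
 [ 0.352 -0.936  0.002]
 [ 0.    -0.002 -1.   ]]
```

View pics/top0.png

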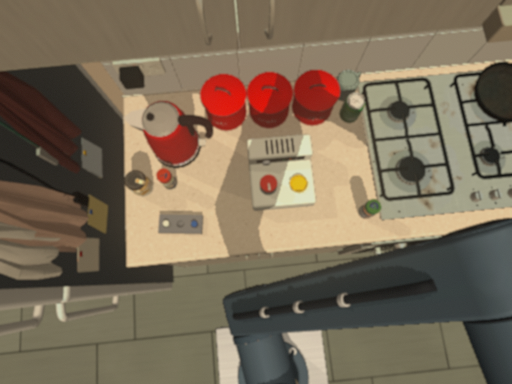

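View pics/scene0.png

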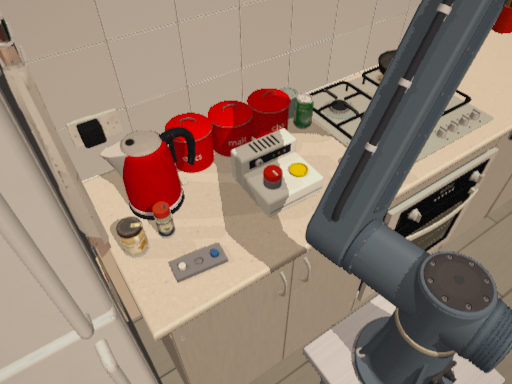

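The top view shows the cap at (268,183), the cup at (298,183), and the tray around (181,222) with the blue tablet on its right at about (194,224) and the white one on its left. The jars at the left and the kettle are well behind the tray. The scene view confirms this, with the blue tablet at (214,253).

```bash
python3 - <<'E'
from h import *
T=np.load('top.npy',allow_pickle=True).item();S=np.load('scene.npy',allow_pickle=True).item()
print('cap',ray(T,268.1,183,.12),ray(S,272.2,173.3,.115))
print('cup',ray(T,298.3,183,.075),ray(S,298.1,169.4,.075))
print('blue S',ray(S,214.1,253,.02))
h=cv2.cvtColor(T['pixels'],cv2.COLOR_RGB2HSV)
sub=h[215:232,185:203];m=cv2.inRange(sub,np.array((95,80,40)),np.array((135,255,255)));ys,xs=np.nonzero(m);print(len(xs),xs.mean()+185,ys.mean()+215)
print('blue T',ray(T,xs.mean()+185,ys.mean()+215,.021))
# tray outline top: dark grey low-saturation
for nm,c,(x0,y0,x1,y1) in (('T',T,(150,200,215,245)),('S',S,(160,235,240,290))):
    hh=cv2.cvtColor(c['pixels'],cv2.COLOR_RGB2HSV)[y0:y1,x0:x1]
    m=((hh[...,1]<60)&(hh[...,2]<150)).astype('uint8')
    m=cv2.morphologyEx(m,cv2.MORPH_CLOSE,np.ones((9,9)))
    cs=max(cv2.findContours(m,0,2)[0],key=cv2.contourArea);r=cv2.minAreaRect(cs);bp=cv2.boxPoints(r)+[x0,y0]
    print(nm,bp.round(1).tolist(),[ray(c,u,v,.014)[:2].round(3).tolist() for u,v in bp], ray(c,*(bp.mean(0)),.012))
for nm,(u,v,z) in {'red':(163.4,175.3,.109),'nut':(131,177,.099)}.items(): print(nm,ray(T,u,v,z))
print('deck front T',[ray(T,u,v,.07)[:2].round(3) for u,v in ((254,208),(315,203))])
E
```

```text
cap [ 0.55658714 -0.04394714  0.12      ] [ 0.5528689  -0.03789963  0.115     ]
cup [ 0.55796612 -0.13984173  0.075     ] [ 0.55691752 -0.13651786  0.075     ]
blue S [0.47051936 0.20455095 0.02      ]
19 193.78947368421052 223.3684210526316
blue T [0.47341778 0.20120794 0.021     ]
T [[159.0, 215.0], [201.0, 215.0], [201.0, 232.0], [159.0, 232.0]] [[0.513, 0.312], [0.499, 0.177], [0.445, 0.181], [0.458, 0.315]] [0.47894058 0.24676605 0.012     ]
S [[168.7, 262.0], [219.2, 240.7], [227.7, 260.7], [177.2, 282.1]] [[0.516, 0.315], [0.502, 0.171], [0.433, 0.185], [0.449, 0.323]] [0.47586067 0.24969425 0.012     ]
red [0.61619664 0.27047196 0.109     ]
nut [0.62402188 0.37228988 0.099     ]
deck front T [array([0.494, 0.005]), array([ 0.491, -0.184])]
```

arm_command(increments=[[[0,0.93,-0.93,0,0,0,-0.355],[0,0.93,-0.93,0,0,0,-0.355],[0,0.93,-0.93,0,0,0,-0.355],[0,0.93,-0.93,0,0,0,-0.355],[0,0.93,-0.93,0,0,0,-0.355],[0,0.93,-0.93,0,0,0,-0.355],[0,0.93,-0.93,0,0,0,-0.355],[0,0.93,-0.93,0,0,0,-0.355],[0,0.93,-0.93,0,0,0,-0.355],[0,0.93,-0.93,0,0,0,-0.355]]])

```text
time_s: 0.93
tcp_pos: [0.3015, -0.4048, 0.2311]
eef_rot: [0.739, 0.673, 0.0, -0.0]
force: [1.1, -1.1, -0.2]
opening: 0.0851
grasp_force: 0.0
```

arm_command(increments=[[[0,1,0.75,0,0,0,0],[0,1,0.75,0,0,0,0],[0,1,0.75,0,0,0,0],[0,1,0.75,0,0,0,0],[0,1,0.75,0,0,0,0],[0,1,0.75,0,0,0,0]]])

```text
time_s: 1.43
tcp_pos: [0.4298, -0.2632, 0.2311]
eef_rot: [0.739, 0.673, 0.001, -0.0]
force: [0.5, -0.7, 0.0]
opening: 0.0856
grasp_force: 0.0
```

arm_command(increments=[[[0,1,0,0,0,0,0],[0,1,0,0,0,0,0],[0,1,0,0,0,0,0],[0,1,0,0,0,0,0],[0,1,0,0,0,0,0]]])

```text
time_s: 1.85
tcp_pos: [0.4405, -0.1133, 0.231]
eef_rot: [0.74, 0.673, -0.0, -0.002]
force: [1.1, -0.1, -0.3]
opening: 0.0852
grasp_force: 0.0
```

arm_command(increments=[[[0,1,0,0,0,0,0],[0,1,0,0,0,0,0],[0,1,0,0,0,0,0],[0,1,0,0,0,0,0],[0,1,0,0,0,0,0]]])

```text
time_s: 2.27
tcp_pos: [0.4564, 0.0345, 0.2313]
eef_rot: [0.74, 0.673, 0.0, -0.0]
force: [-0.7, -0.2, -0.2]
opening: 0.0852
grasp_force: 0.0
```

arm_command(increments=[[[0,1,0,0,0,0,0],[0,1,0,0,0,0,0],[0,1,0,0,0,0,0],[0,1,0,0,0,0,0],[0,1,0,0,0,0,0]]])

```text
time_s: 2.68
tcp_pos: [0.4723, 0.1836, 0.2313]
eef_rot: [0.74, 0.673, 0.001, 0.0]
force: [0.1, -0.8, 0.3]
opening: 0.0856
grasp_force: 0.0
```

```bash
python3 - <<'E'
from h import *
c=cam('wrist');save(c,'w1');print(c['s']['tcp_pos'],c['s']['eef_rot'],c['s']['qpos'],(-c['R'].T@c['t']).round(3))
b=blobs(c,*COL['blue'])
for st,ce in b: print(st,ce,ray(c,*ce,.023))
np.save('w1.npy',c,allow_pickle=True)
E
```

```text
[0.47230329 0.18355991 0.23132365] [7.39606962e-01 6.73038064e-01 1.12033306e-03 2.25210363e-04] [1.49313119e-01 3.68227334e-01 1.72651574e+00 1.00628244e-03
 1.04473647e+00 2.42986254e-01] [0.48  0.256 0.375]
[248, 137, 19, 20, 296] [256.5, 146.8] [0.47431121 0.20128574 0.023     ]
```

View pics/w1.png

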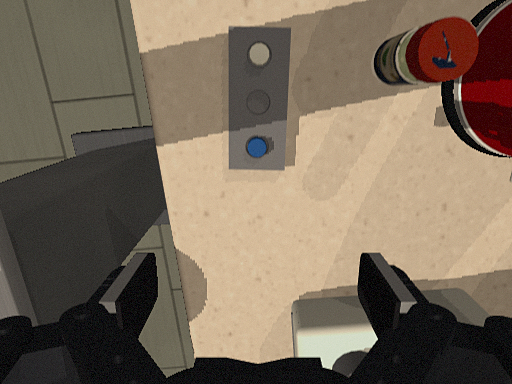

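The blue tablet is at (257,147), the empty pocket at (258,101) and the white tablet at (259,54). The fingers are centred on column 257. The red spice jar is clear, and the position agrees with the fixed cameras to within 3 mm.

arm_command(increments=[[[0.5,0.12,0.0,0.95,0,0,0],[0.5,0.12,0.0,0.95,0,0,0],[0.5,0.12,0.0,0.95,0,0,0],[0.5,0.12,0.0,0.95,0,0,0],[0.5,0.12,0.0,0.95,0,0,0],[0.5,0.12,0.0,0.95,0,0,0]]])

```text
time_s: 3.23
tcp_pos: [0.4726, 0.1971, 0.0881]
eef_rot: [0.741, 0.672, -0.001, -0.0]
force: [-0.3, -0.1, 0.2]
opening: 0.0428
grasp_force: 0.0
```

```bash
python3 - <<'E'
from h import *
c=cam('wrist');save(c,'w2');print(c['s']['tcp_pos'],c['s']['opening'])
for st,ce in blobs(c,*COL['blue']): print(st,ce,ray(c,*ce,.022))
print(proj(c,c['s']['tcp_pos']))
E
```

```text
[0.47261759 0.19714882 0.08805824] 0.04284242524214843
[244, 183, 31, 34, 814] [259.1, 199.6] [0.47494616 0.2027737  0.022     ]
[255.6260889  255.27629544]
```

View pics/w2.png

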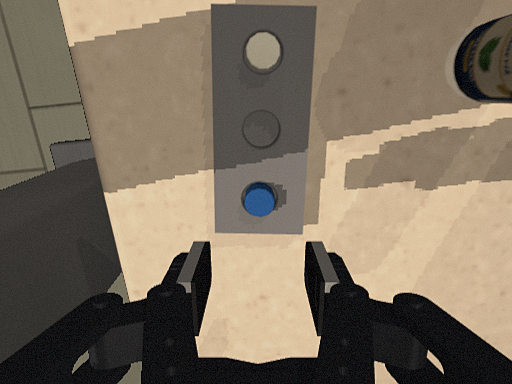

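The tablet top is now at (259,200), nearly centred between the fingers and about 6 mm ahead in y.

arm_command(increments=[[[0.5,0.04,0.013,0.33,0,0,0],[0.5,0.04,0.013,0.33,0,0,0],[0.5,0.04,0.013,0.33,0,0,0],[0.5,0.04,0.013,0.33,0,0,0],[0.5,0.04,0.013,0.33,0,0,0]]])

```text
time_s: 3.7
tcp_pos: [0.4762, 0.2049, 0.0413]
eef_rot: [0.74, 0.672, 0.001, 0.001]
force: [1.1, -1.1, -0.4]
opening: 0.0426
grasp_force: 0.0
```

```bash
python3 - <<'E'
from h import *
c=cam('wrist');print(monitor.state()['tcp_pos'],c['s']['opening'])
for st,ce in blobs(c,*COL['blue']): print(st,ce,ray(c,*ce,.022))
E
```

```text
[0.47630174 0.20499047 0.04142872] 0.04261948254356854
[234, 220, 39, 43, 1305] [253.1, 240.7] [0.47474294 0.20355106 0.022     ]
```

arm_command(increments=[[[0.5,-0.011,-0.01,0.16,0,0,0],[0.5,-0.011,-0.01,0.16,0,0,0],[0.5,-0.011,-0.01,0.16,0,0,0],[0.9,-0.011,-0.01,0.16,0,0,0],[0.9,-0.011,-0.01,0.16,0,0,0],[0.9,-0.011,-0.01,0.16,0,0,0],[0.9,-0.011,-0.01,0.16,0,0,0],[0.9,-0.011,-0.01,0.16,0,0,0]]], newtons=25)

```text
time_s: 4.42
tcp_pos: [0.4742, 0.2036, 0.0166]
eef_rot: [0.74, 0.673, 0.001, 0.001]
force: [-0.7, -0.9, 6.1]
opening: 0.0182
grasp_force: 24.4
```

arm_command(increments=[[[0.9,0,0,-0.2,0,0,0],[0.9,0,0,-0.4,0,0,0],[0.9,0,0,-0.7,0,0,0],[0.9,0,0,-0.9,0,0,0],[0.9,0,0,-0.9,0,0,0],[0.9,0,0,-0.9,0,0,0]]])

```text
time_s: 4.92
tcp_pos: [0.4749, 0.2038, 0.1528]
eef_rot: [0.74, 0.673, 0.003, 0.002]
force: [0.2, 0.0, -0.6]
opening: 0.0179
grasp_force: 25.0
```

```bash
python3 - <<'E'
from h import *
c=cam('wrist');save(c,'w3');print(monitor.state()['tcp_pos'],c['s']['opening'],c['s']['grasp_force'])
for st,ce in blobs(c,*COL['blue']): print(st,ce,ray(c,*ce,c['s']['tcp_pos'][2]+.006))
s=cam('scene')
for st,ce in blobs(s,*COL['blue'],10): print('scene',st,ce)
u,v=proj(s,c['s']['tcp_pos']).astype(int);print(u,v)
a=cv2.resize(s['pixels'][v-50:v+50,u-60:u+60],(480,400),interpolation=2)
b=c['pixels'][150:350,190:330];b=cv2.resize(b,(280,400))
cv2.imwrite('pics/m3.png',np.hstack([a,b])[:,:,::-1])
E
```

```text
[0.47354201 0.20353013 0.15117059] 0.01786582162844265 24.971816539764404
[238, 234, 40, 52, 1682] [257.6, 260.0] [0.47588427 0.20446783 0.15883424]
208 219
```

View pics/m3.png

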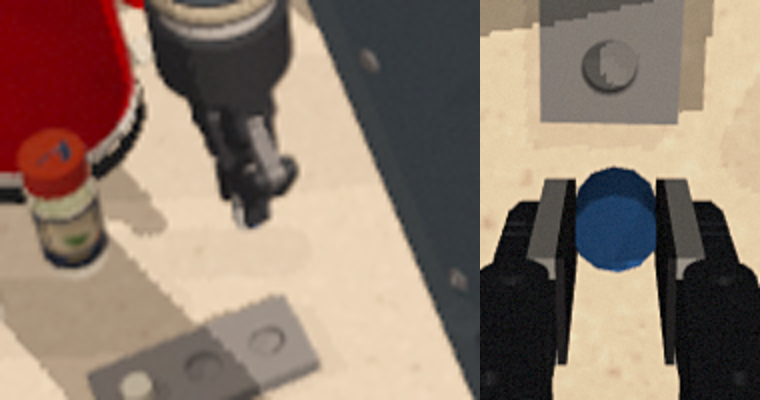

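The blue tablet hangs upright between the pads (wrist view, right panel), and its pocket behind is empty. Next I carry it to the cup.

arm_command(increments=[[[0.9,-1,0.35,-0.3,0,0,0],[0.9,-1,0.35,-0.3,0,0,0],[0.9,-1,0.35,-0.3,0,0,0],[0.9,-1,0.35,-0.3,0,0,0],[0.9,-1,0.35,-0.3,0,0,0],[0.9,-1,0.35,-0.3,0,0,0]]])

```text
time_s: 5.52
tcp_pos: [0.5114, 0.0471, 0.1942]
eef_rot: [0.742, 0.671, -0.001, -0.001]
force: [-0.4, 0.4, 0.0]
opening: 0.0179
grasp_force: 25.0
```

arm_command(increments=[[[0.9,-1,0.4,0,0,0,0],[0.9,-1,0.4,0,0,0,0],[0.9,-1,0.4,0,0,0,0],[0.9,-1,0.4,0,0,0,0],[0.9,-1,0.4,0,0,0,0],[0.9,-1,0.4,0,0,0,0],[0.9,-1,0.4,0,0,0,0]]])

```text
time_s: 6.1
tcp_pos: [0.5551, -0.1039, 0.1935]
eef_rot: [0.74, 0.673, -0.001, -0.003]
force: [0.0, -0.0, -0.6]
opening: 0.0176
grasp_force: 25.0
```

```bash
cat > look.py <<'E'
from h import *
def look(n):
    c=cam('wrist');save(c,n);s=monitor.state();print(s['tcp_pos'].round(4) if hasattr(s['tcp_pos'],'round') else s['tcp_pos'],c['s']['opening'],c['s']['grasp_force'])
    h=cv2.cvtColor(c['pixels'],cv2.COLOR_RGB2HSV)
    for k,z in (('yellow',.074),('blue',.09),('red1',.12)):
        m=cv2.inRange(h,np.array(COL[k][0]),np.array(COL[k][1]))
        cs=[q for q in cv2.findContours(m,0,2)[0] if cv2.contourArea(q)>150]
        for q in cs:
            (u,v),r=cv2.minEnclosingCircle(q);bb=cv2.boundingRect(q);p=ray(c,u,v,z)
            print(k,'bb',bb,'circ',round(u,1),round(v,1),round(r,1),p.round(4),'diam',(np.linalg.norm(ray(c,u+r,v,z)-ray(c,u-r,v,z))).round(4))
    return c
E
python3 -c "
from look import *;look('w4')"
```

```text
[ 0.5551 -0.1035  0.1939] 0.017637076985427266 24.973073601722717
yellow bb (230, 196, 71, 52) circ 265.2 228.2 35.2 [ 0.5584 -0.14    0.074 ] diam 0.0581
blue bb (238, 235, 40, 51) circ 257.9 259.6 25.4 [ 0.5506 -0.1598  0.09  ] diam 0.0405
red1 bb (472, 217, 40, 107) circ 504.0 270.0 53.5 [ 0.7242 -0.1683  0.12  ] diam 0.0751
red1 bb (212, 69, 86, 87) circ 255.0 112.2 43.8 [ 0.5598 -0.0438  0.12  ] diam 0.0541
```

View pics/w4.png

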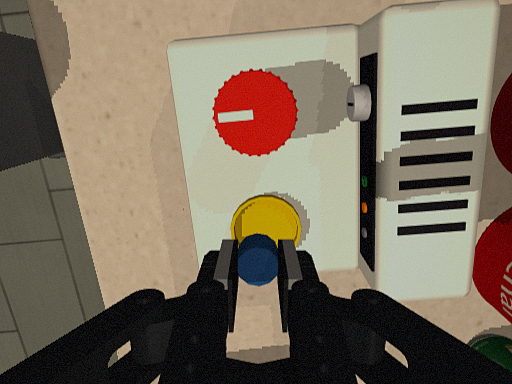

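The cap is at (255,112) with its pointer towards the front (left). The cup is centred at about (265,231), partly hidden by the held tablet. The cup-to-cap spacing comes out at 96 mm (95 expected).

arm_command(increments=[[[0.9,-0.24,0.043,0,0,0,0],[0.9,-0.24,0.043,0.3,0,0,0],[0.9,-0.24,0.043,0.5,0,0,0],[0.9,-0.24,0.043,0.62,0,0,0],[0.9,-0.24,0.043,0.62,0,0,0],[0.9,-0.24,0.043,0.62,0,0,0],[0.9,-0.24,0.043,0.62,0,0,0]]])

```text
time_s: 6.73
tcp_pos: [0.5604, -0.1414, 0.1033]
eef_rot: [0.739, 0.673, 0.0, 0.001]
force: [-0.3, 0.3, 0.3]
opening: 0.0181
grasp_force: 25.0
```

```bash
python3 -c "
from look import *;look('w5')"
```

```text
[ 0.5608 -0.1418  0.1039] 0.018114772693502448 24.975526928901672
yellow bb (198, 179, 109, 75) circ 252.0 229.5 54.1 [ 0.5584 -0.1406  0.074 ] diam 0.0587
blue bb (238, 243, 40, 43) circ 257.6 263.9 21.9 [ 0.5603 -0.153   0.09  ] diam 0.0223
red1 bb (147, 0, 159, 102) circ 225.8 21.5 80.1 [ 0.5595 -0.0459  0.12  ] diam 0.0536
```

View pics/w5.png

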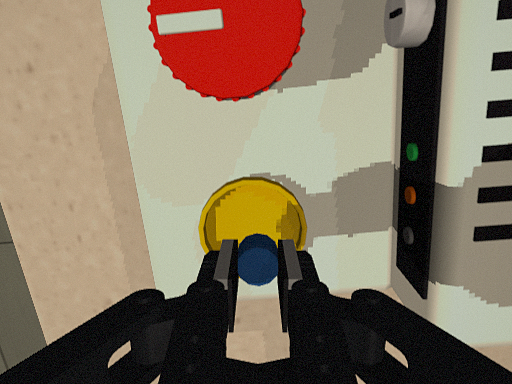

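The tablet sits over the cup, which is centred at (252,231), about 2 mm off in x. I'll lower it slowly.

arm_command(increments=[[[0.9,0.006,-0.015,0.03,0,0,0],[0.9,0.006,-0.015,0.06,0,0,0],[0.9,0.006,-0.015,0.09,0,0,0],[0.9,0.006,-0.015,0.115,0,0,0],[0.9,0.006,-0.015,0.125,0,0,0],[0.9,0.006,-0.015,0.125,0,0,0],[0.9,0.006,-0.015,0.125,0,0,0]]])

```text
time_s: 7.37
tcp_pos: [0.5575, -0.1414, 0.0833]
eef_rot: [0.74, 0.672, -0.0, -0.0]
force: [-0.3, -1.0, -0.2]
opening: 0.0179
grasp_force: 25.0
```

arm_command(increments=[[[0.9,0,0,0.01,0,0,0],[0.9,0,0,0.01,0,0,0],[0.9,0,0,0.01,0,0,0]]])

```text
time_s: 7.62
tcp_pos: [0.5579, -0.1415, 0.0827]
eef_rot: [0.74, 0.672, 0.0, 0.0]
force: [-1.0, -0.2, 3.9]
opening: 0.0185
grasp_force: 25.3
```

Contact at 4 N, so I release and lift.

arm_command(increments=[[[0.6,0,0,0,0,0,0],[0.5,0,0,0,0,0,0],[0.5,0,0,0,0,0,0],[0.5,0,0,0,0,0,0],[0.5,0,0,-0.1,0,0,0],[0.5,0,0,-0.3,0,0,0],[0.5,0,0,-0.6,0,0,0],[0.5,0,0,-0.7,0,0,0],[0.5,0,0,-0.7,0,0,0]]])

```text
time_s: 8.37
tcp_pos: [0.5607, -0.1426, 0.192]
eef_rot: [0.74, 0.673, 0.002, 0.005]
force: [0.2, 0.2, 0.0]
opening: 0.0427
grasp_force: 0.0
```

```bash
python3 -c "
from look import *;look('w6')"
```

```text
[ 0.5592 -0.1419  0.1896] 0.04266460005732017 0.0
yellow bb (215, 148, 74, 71) circ 251.4 183.0 36.7 [ 0.5582 -0.1397  0.074 ] diam 0.058
blue bb (239, 178, 26, 27) circ 251.7 190.8 13.7 [ 0.5584 -0.1414  0.09  ] diam 0.0204
red1 bb (465, 166, 47, 127) circ 510.5 229.0 63.0 [ 0.7326 -0.177   0.12  ] diam 0.0868
red1 bb (191, 0, 92, 95) circ 235.2 45.5 48.9 [ 0.5587 -0.0444  0.12  ] diam 0.0566
```

View pics/w6.png

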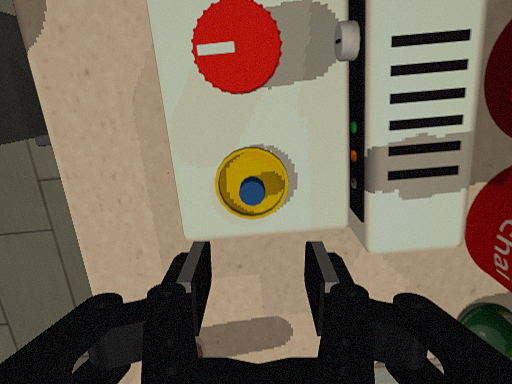

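The tablet stands upright in the cup: blue circle at (252,191), 20.4 mm across, cup at (251,183), fingers off it. Next is the cap at (235,45).

arm_command(increments=[[[0,0.65,-0.065,0,0,0,0],[0,0.65,-0.065,0,0,0,0],[0,0.65,-0.065,0,0,0,0],[0,0.65,-0.065,0,0,0,0],[0,0.65,-0.065,0,0,0,0],[0,0.65,-0.065,0,0,0,0]]])

```text
time_s: 8.92
tcp_pos: [0.5568, -0.0438, 0.186]
eef_rot: [0.74, 0.672, -0.001, -0.001]
force: [0.2, -0.6, 0.5]
opening: 0.0855
grasp_force: 0.0
```

```bash
python3 -c "
from look import *;look('w7');print(monitor.state()['qpos'])"
```

```text
[ 0.5571 -0.0442  0.1863] 0.08552604060625439 0.0
yellow bb (236, 269, 68, 60) circ 269.4 297.8 33.9 [ 0.5585 -0.1414  0.074 ] diam 0.058
blue bb (259, 293, 24, 29) circ 268.6 306.8 14.6 [ 0.5575 -0.1391  0.09  ] diam 0.0236
red1 bb (472, 270, 40, 57) circ 491.5 297.0 33.3 [ 0.7147 -0.1249  0.12  ] diam 0.0466
red1 bb (220, 163, 83, 84) circ 260.8 204.7 41.9 [ 0.56   -0.0416  0.12  ] diam 0.054
[-2.78928069e-01  4.97290452e-01  1.64570304e+00 -4.90546767e-04
  9.99674072e-01 -1.82128769e-01]
```

arm_command(increments=[[[0,0.005,0.013,0.2,0,0,0],[0,0.005,0.013,0.4,0,0,0],[0,0.005,0.013,0.5,0,0,0],[0,0.005,0.013,0.59,0,0,0],[0,0.005,0.013,0.59,0,0,0],[0,0.005,0.013,0.59,0,0,0]]])

```text
time_s: 9.47
tcp_pos: [0.5588, -0.0438, 0.0977]
eef_rot: [0.741, 0.672, -0.001, -0.001]
force: [0.4, -0.9, 0.6]
opening: 0.0852
grasp_force: 0.0
```

arm_command(increments=[[[0.6,0,0,0,0,0,0],[0.6,0,0,0,0,0,0],[0.6,0,0,0,0,0,0],[0.6,0,0,0,0,0,0],[0.6,0,0,0,0,0,0],[0.6,0,0,0,0,0,0]]], newtons=25)

```text
time_s: 9.97
tcp_pos: [0.5599, -0.0431, 0.0999]
eef_rot: [0.74, 0.673, 0.0, 0.001]
force: [-1.7, -1.4, 6.1]
opening: 0.0511
grasp_force: 26.0
```

```bash
cat >> look.py <<'E'
def pointer(n):
    c=cam('wrist');save(c,n);s=c['s'];h=cv2.cvtColor(c['pixels'],cv2.COLOR_RGB2HSV)
    red=cv2.inRange(h,np.array((0,120,40)),np.array((8,255,255)))
    cs=[q for q in cv2.findContours(red,0,2)[0]];
    u,v=proj(c,np.array(s['tcp_pos'])*[1,1,0]+[0,0,.12])
    print('exp centre',u.round(),v.round())
    q=min([q for q in cs if cv2.contourArea(q)>800],key=lambda q:abs(cv2.minEnclosingCircle(q)[0][0]-u)+abs(cv2.minEnclosingCircle(q)[0][1]-v))
    (cu,cv_),r=cv2.minEnclosingCircle(q);m=np.zeros(red.shape,'uint8');cv2.fillPoly(m,[cv2.convexHull(q)],255)
    w=cv2.inRange(h,np.array((0,0,110)),np.array((180,70,255)))&cv2.erode(m,np.ones((7,7)))
    n_,l,st,ce=cv2.connectedComponentsWithStats(w)
    i=1+np.argmax(st[1:,4]);p=ray(c,*ce[i],.12);o=ray(c,cu,cv_,.12);d=o-p
    a=np.degrees(np.arctan2(d[1],d[0]));R=Ro.from_quat(s['eef_rot']).as_matrix();t=np.degrees(np.arctan2(R[1,0],R[0,0]))
    print('circ',cu,cv_,r,'white',ce[i],st[i][4],'cap ctr',o.round(4),'ptr dist',np.linalg.norm(d).round(4),'cap yaw',a.round(1),'tool yaw',t.round(1),'tz',s['wrist_torque'],'F',s['force'],'open',s['opening'],s['tcp_pos'])
E
python3 -c "
from look import *;pointer('w8')"
```

```text
exp centre 256.0 278.0
circ 256.9482727050781 270.8793029785156 66.30984497070312 white [228.11127168 286.00289017] 692 cap ctr [ 0.5608 -0.0399  0.12  ] ptr dist 0.0137 cap yaw 24.9 tool yaw 84.5 tz [-0.1892217   0.14978852 -0.06011104] F [-1.68050565 -1.37313507  6.1251038 ] open 0.05114529634407374 [ 0.5599372  -0.04314806  0.09985461]
```

arm_command(increments=[[[0.6,0,0,0,0,0,0.03],[0.6,0,0,0,0,0,0.06],[0.6,0,0,0,0,0,0.09],[0.6,0,0,0,0,0,0.11],[0.6,0,0,0,0,0,0.11],[0.6,0,0,0,0,0,0.11]]])

```text
time_s: 10.52
tcp_pos: [0.5603, -0.0428, 0.0999]
eef_rot: [0.845, 0.535, 0.001, 0.001]
force: [0.1, -0.0, 7.1]
opening: 0.0512
grasp_force: 26.1
```

```bash
python3 -c "
from look import *;pointer('w9')"
```

```text
exp centre 255.0 279.0
circ 257.5 270.52197265625 66.44776153564453 white [228.05270655 285.98860399] 702 cap ctr [ 0.5628 -0.0398  0.12  ] ptr dist 0.0139 cap yaw 5.1 tool yaw 64.7 tz [ 0.00768408  0.08012605 -0.0852318 ] F [ 7.80259948e-02 -6.40706221e-03  7.06138641e+00] open 0.05121995191908767 [ 0.56030615 -0.04276682  0.09985904]
```

View pics/w9.png

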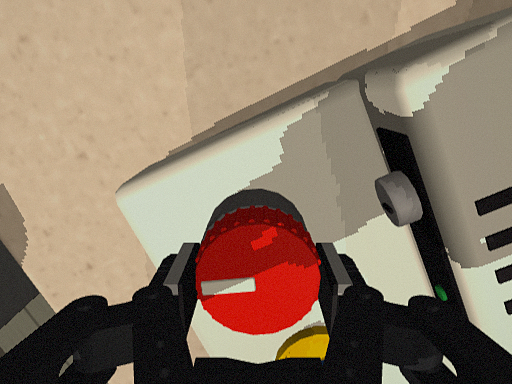

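The pointer stayed at (228,286) in the wrist image while the tool turned 20° clockwise, so the cap turns with it. Clockwise (seen from above) is the loosening way, and I continue to the stop.

arm_command(increments=[[[0.6,0,0,0,0,0,0.04],[0.6,0,0,0,0,0,0.08],[0.6,0,0,0,0,0,0.12],[0.6,0,0,0,0,0,0.16],[0.6,0,0,0,0,0,0.2],[0.6,0,0,0,0,0,0.24],[0.6,0,0,0,0,0,0.27],[0.6,0,0,0,0,0,0.3],[0.6,0,0,0,0,0,0.3],[0.6,0,0,0,0,0,0.3]]])

```text
time_s: 11.4
tcp_pos: [0.5598, -0.0429, 0.0998]
eef_rot: [0.996, 0.094, 0.001, 0.001]
force: [-1.0, -0.2, 6.2]
opening: 0.051
grasp_force: 26.2
```

```bash
python3 -c "
from look import *;pointer('w10')"
```

```text
exp centre 255.0 281.0
circ 257.5 271.8763427734375 66.30200958251953 white [228.68299712 287.29106628] 694 cap ctr [ 0.5641 -0.043   0.12  ] ptr dist 0.0137 cap yaw -48.3 tool yaw 10.8 tz [-0.06861533  0.10360566  0.13363864] F [-1.00983096 -0.23568507  6.24515066] open 0.05104638837557116 [ 0.55982519 -0.04287922  0.09981273]
```

arm_command(increments=[[[0.6,0,0,0,0,0,0.03],[0.6,0,0,0,0,0,0.03],[0.6,0,0,-0.03,0,0,0.03],[0.6,0,0,-0.06,0,0,0.03],[0.6,0,0,-0.09,0,0,0.03],[0.6,0,0,-0.12,0,0,0.03],[0.6,0,0,-0.15,0,0,0.03],[0.6,0,0,-0.15,0,0,0.03]]])

```text
time_s: 12.12
tcp_pos: [0.5588, -0.0427, 0.1224]
eef_rot: [0.999, 0.046, -0.0, 0.0]
force: [0.7, -0.0, -0.3]
opening: 0.051
grasp_force: 28.9
```

```bash
python3 -c "
from look import *;pointer('w11')"
```

```text
exp centre 256.0 256.0
circ 257.34942626953125 272.9382629394531 66.10221099853516 white [229.24963072 291.06794682] 677 cap ctr [ 0.5498 -0.0444  0.12  ] ptr dist 0.0168 cap yaw -48.8 tool yaw 5.3 tz [ 0.0217944   0.01921549 -0.03170499] F [ 0.7439816  -0.02706704 -0.29505468] open 0.051003208271495064 [ 0.55882688 -0.04267491  0.12237234]
```

Force is near zero and the cap rises with the gripper, so it is free. I lift it well clear.

arm_command(increments=[[[0.6,0,0,-0.15,0,0,0],[0.6,0,0,-0.3,0,0,0],[0.6,0,0,-0.45,0,0,0],[0.6,0,0,-0.6,0,0,0],[0.6,0,0,-0.7,0,0,0],[0.6,0,0,-0.75,0,0,0],[0.6,0,0,-0.75,0,0,0],[0.6,0,0,-0.75,0,0,0],[0.6,0,0,-0.75,0,0,0],[0.6,0,0,-0.75,0,0,0]]])

```text
time_s: 13.0
tcp_pos: [0.5582, -0.0425, 0.2321]
eef_rot: [0.999, 0.046, -0.002, -0.0]
force: [0.0, 0.4, -0.2]
opening: 0.0514
grasp_force: 28.9
```

```bash
python3 -c "
from look import *;pointer('w12')
s=cam('scene');save(s,'s12');st=s['s'];print(st['qd'],st['grasp_force'])
a=s['pixels'][110:290,110:350];b=cam('wrist')['pixels']
cv2.imwrite('pics/m12.png',np.hstack([cv2.resize(a,(480,360)),cv2.resize(b,(320,240))if 0 else cv2.copyMakeBorder(cv2.resize(b,(320,240)),0,120,0,0,0)])[:,:,::-1])"
```

```text
exp centre 256.0 190.0
circ 257.07110595703125 273.1615905761719 66.22648620605469 white [229.19104478 291.06865672] 670 cap ctr [ 0.4862 -0.0497  0.12  ] ptr dist 0.0293 cap yaw -48.8 tool yaw 5.3 tz [-0.04025293  0.00065454  0.00160249] F [ 0.01757601  0.41200132 -0.16451454] open 0.051419008818814595 [ 0.55819885 -0.04252701  0.2320982 ]
[ 2.90398927e-05 -2.03882012e-03 -7.85105189e-03 -7.20321629e-04
  1.46029882e-03 -5.15008763e-04] 28.894008994102478
```

View pics/m12.png

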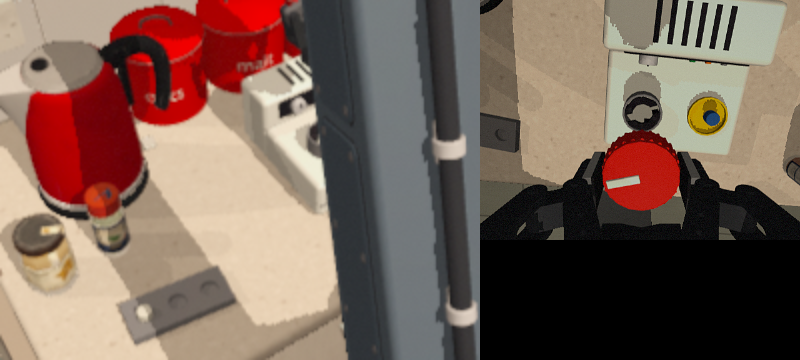

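The cap is held level about 13 cm above the open neck at (642,112). The blue tablet stands in the cup at (712,118). The white tablet is in its pocket, the nut and red spice jars are standing, and the arm is still.

```bash
python3 -c "
from workcell import robot;print(robot.hand_in())"
```

```text
the job is handed in; nothing more can be done
None
```

The job is handed in at about 13 s on the robot clock: the blue tablet stands upright in the dosing cup, and the cap, which loosened clockwise, is held level and still about 13 cm above its neck; the white tablet, nut jar and red spice jar looked undisturbed, but I did not check the green jar at the end.

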